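# Post the used thermometer through the sprung flap of the returns box

### The job

Take the red probe thermometer out of its grey stand and post it lengthways through the black sprung flap in the sloping front of the white returns box. It must go all the way through, so that it lies inside the box and the flap has snapped shut behind it. Leave the mug, the tape roll and the small bowl where they are.

Things in the scene. Friction and masses are not known exactly. Their poses are not given: they have to be found in the camera images.
- thermometer: Folded probe thermometer, red, 60 g. Own x along its 128 mm length (-66 to +62), y across its 48 mm width (red body -12 to +24, probe rod at -19), z through its 17 mm thickness (0 to 17): origin on a broad face. At the start it stands in the stand (leaning up to 8 degrees in the loose pocket), +x down, z along the stand's x; its x = -66 end is on top, some 136 mm above the table, 66 mm of it free. Grip that end across the 17 mm.
- stand: Grey plastic stand, fixed to the table, base 85 x 110 x 10 mm, with an upright open-topped pocket 21 x 52 mm inside (x by y), its floor 10 mm and its rim 70 mm above the table. Origin: middle of the underside; z up.
- returns_box: White closed returns box, fixed to the table, 220 mm deep (x), 160 mm wide (y), 210 mm high, its front facing its -x. Origin: middle of its underside; z up. Its only opening is the mouth of the chute in the sloping steel face at the top of the front.
- chute: Chute of the returns box. Origin: middle of its mouth on the sloping face, 185 mm above the table. z points out of the face, 28 degrees off vertical towards the box's front; x up the slope, y across. Mouth 42 mm (x) by 70 mm (y), with a blue rim 3 mm proud. Things go in only nearly parallel to -z.
- chute_end (a point): Lower end of the straight channel behind the mouth, midway between its sides, 96 mm inward (chute -z) of the mouth. A ramp forms the channel's lower side (at chute x = -21 mm), cheeks its two sides (y = +-35 mm); its upper side is open behind the flap. Below lies the free inside of the box, its floor some 200 mm from the mouth along -z.
- flap_edge (a point): Middle of the free edge of the black sprung flap (42 mm long, 66 mm wide) that closes the mouth; it moves with the flap. With the thermometer in the mouth the flap stands at about 0.9 rad, presses it on the ramp and holds it there when let go. It comes free, slides into the box and lets the flap snap shut only once its rear end is 30 to 45 mm inside the face; shut fingers fit in behind it.
- flap (a joint): Flap angle in rad: 0 = shut, grows to 1.45 as it swings inward; it cannot swing outward. Hinged along the upper edge of the mouth (chute x = +23, z = -8 mm). Spring torque 0.1 N m when shut, 0.18 N m at 1 rad (2 to 4 N at the free edge); pushing the thermometer in takes up to about 10 N.
- mug: Purple mug, 82 mm wide, 89 mm high; bystander, loose. Origin under its middle.
- tape: Beige roll of tape, 96 mm wide, 25 mm high; bystander, loose. Origin under its middle.
- bowl: Small steel bowl, 117 mm wide, 45 mm high; bystander, loose. Origin under its middle.
Things that resemble listed ones, but are neither listed nor needed, are in the scene too. There is more than one size of the thermometer; the job needs the smaller.

How it is judged:
On the way, in this order (a step that is already met when the one before it is completed fails the run):
1. the thermometer is drawn clear of the stand (distance between thermometer and stand above 0.14 m), for 0.1 s.
2. half of the thermometer is in through the mouth, holding the flap open (z of thermometer in the frame of chute below 0 m and x of thermometer in the frame of chute between -0.04 and 0.04 m and y of thermometer in the frame of chute between -0.04 and 0.04 m and value of joint flap above 0.3 rad), for 0.1 s.
At the end, for the whole second after the job is handed in: The thermometer lies at rest (under 0.03 m/s) inside the returns box, its origin within the box's walls and less than 140 mm above its underside, and the flap is shut (under 0.08 rad) (x of thermometer in the frame of returns_box between -0.11 and 0.11 m and y of thermometer in the frame of returns_box between -0.08 and 0.08 m and z of thermometer in the frame of returns_box below 0.14 m and value of joint flap below 0.08 rad and linear speed of thermometer below 0.03 m/s); the robot touches nothing.
It fails at once if the mug is shifted by more than 30 mm (distance of mug from where it was at the start of the episode above 0.03 m).
It fails at once if the tape roll is shifted by more than 30 mm (distance of tape from where it was at the start of the episode above 0.03 m).
It fails at once if the small bowl is shifted by more than 30 mm (distance of bowl from where it was at the start of the episode above 0.03 m).
It also fails if it takes over 64 s, if anything falls off the work surface, if the arm or the gripper's body presses on something with over 40 N, if the wrist force passes 120 N, or if a joint passes its speed limit or range.

### The arm

A 7-joint arm with a two-finger parallel gripper is mounted at the origin on a cart in front of the work surface, level with it; the furniture and walls round the work are solid. World frame = base frame: x ahead of the robot, y to its left, z up, the work surface at z = 0. Lengths are in m, angles in rad, forces in N, time in s.
With the tool pointing down it reaches from about 0.425 to 0.875 m from the base axis. Payload 4.7 kg.
Tool frame: the origin (TCP) lies at the very end of the fingers, on their centre line; the grasp point (between the pads) lies 19 mm behind it; z points along the fingers, y is the line along which they close (so a half turn about z gives the same grasp; the last joint's range is limited). The gripper opens to 87 mm and grips with 3 to 60 N. Pads are 19 mm wide; open, the fingers measure 117 mm over their backs; the gripper's body (75 mm by 190 mm) begins 51 mm behind the grasp point.
Start: joints at [-1.16, 0.321, -0.07, 1.45, 0.023, 1.371, -0.057], TCP at [0.251, 0.6, 0.223] pointing down, gripper open.
Joint ranges: [-2.86, 2.86], [-0.3, 2.09], [-1.38, 1.24], [0.06, 2.45], [-1.56, 4.7], [0.09, 2.05], [-2.69, 2.69]. Speed limits (rad/s): [2.57, 2.57, 3.14, 3.14, 3.14, 3.14, 3.14].

### API

Orientations are given as a rotation vector (axis times angle).
In Python, from bench import get_state, get_image, get_calibration, close_job gives the robot as it stands.
- The arm moves only by the shell command python3 -m crank 'ROWS' [FORCE]. ROWS is JSON, a list of rows, each a list of 5 numbers: the opening, from 0 (shut) to 1 (fully open), then the shift along the world's x, y, z in units of 0.2 m (1.0 is 0.2 m), then the turn about the world's z in units of 2 pi rad (1.0 is 2 pi rad). A call has 1 to 5 rows; each row is the pose to reach, as a shift and turn from the pose commanded when the call began, turning the shorter way round; what a row does not reach only later rows make up. A row lasts 1/8 s, in which the tool goes at most 62.5 mm and 10.7 degrees, less where a joint would pass 70% of its speed; a pose out of reach is approached as far as the arm can. A call with a number of a shift or a turn outside -1 to 1 is refused whole. A call with a gripper value outside its range is refused whole. The fingers move at their own pace and stop on an object; FORCE is the grip in N (left out, the last holds). Time passes only in rows, so rows that repeat a pose let the fingers close. It gives the time, the measured TCP pose, the force, the opening and the grip force at its end, in the units of the state.
- get_state(): the state, without advancing time (a new reading comes with each control period).
- get_image(name): name is "scene" or "top"; returns the picture (400x640x3 uint8, red, green, blue); there is no depth.
- get_calibration(name): a dict with "fovy" (degrees; the focal length in pixels is half the picture's height over the tangent of half this angle, whatever the lens; pixels are square), "cx", "cy" (the principal point, pixels), "R" (3x3) and "t" (3): a world point X has camera coordinates R X + t. Camera axes: x right, y down, z forward; pixel columns grow to the right and rows downward; lengths in m; the calibration is good to about 2 mm. A picture is of the moment at which its call begins. get_calibration takes no time and is no camera call.
- close_job(): hands the job in; it is judged then, once.
The state is a dict: "time": time; "joint_positions": joint angles; "qd": joint speeds; "joint_torque": joint torques, N m; "position": TCP position; "tool_rot": TCP orientation; "ft_force": force on the tool from outside, world axes, zero at the start; "torque": the same for the moment, N m; "grip_width": opening from 0.0 (shut) to 1.0 (fully open); "grip_force": force on a finger pad.
Only numpy, scipy, OpenCV 4.12 (cv2) and the standard library are available. Lean on these libraries where they do the work, as an engineer would, in place of code of your own. Each camera call takes 0.05 s, during which the arm holds its last target. There are 200 camera calls.

## Working session

There is one attempt and no reset: what is moved stays moved. The work goes in short steps, Python scripts to look and compute and a shell command to move; the robot and the scene stay as the last step left them, time stands still between calls to the robot, and variables do not carry over. Pictures are saved under pics/ and viewed, at most 10 in all, crops included, and the job is handed in when it is done.

```bash
ls; mkdir -p pics; python3 - <<'E'
from bench import *
import cv2
for n in("scene","top"):
    im=get_image(n); cv2.imwrite(f"pics/{n}0.png",im[:,:,::-1]); c=get_calibration(n); print(n,c)
s=get_state();print(s)
E
```

```text
pics
scene {'fovy': 46.39529419664189, 'cx': 316.1253886574955, 'cy': 196.50565425382646, 'R': array([[ 0.56063121, -0.82775579,  0.02264946],
       [-0.51549462, -0.37028425, -0.77275797],
       [ 0.64804162,  0.42155656, -0.63429656]]), 't': array([-0.54448616,  0.32176266,  1.24758277])}
top {'fovy': 53.42588181784758, 'cx': 313.38795923454313, 'cy': 196.22438760256122, 'R': array([[-0.0071485 , -0.99968778, -0.0239426 ],
       [-0.99545242,  0.00938859, -0.09479631],
       [ 0.0949915 ,  0.02315606, -0.99520873]]), 't': array([-0.21899057,  0.57441031,  1.17317891])}
{'time': 0.1, 'joint_positions': array([-1.15989937,  0.32178187, -0.07007531,  1.45155283,  0.02261486,
        1.37081695, -0.05693947]), 'qd': array([-3.83145821e-04, -1.51886269e-03,  1.95984234e-03, -1.62986741e-03,
        8.10704474e-04,  2.21562813e-03, -6.55560972e-05]), 'joint_torque': array([ 5.06768611e-04, -4.92571914e+01, -4.05533044e-01, -3.13398170e+01,
       -6.41585095e-02,  3.95477400e-02,  1.07989895e-04]), 'position': array([0.2510641 , 0.59901014, 0.22154948]), 'tool_rot': array([-6.19185919e-01, -3.07972423e+00,  2.75826537e-03]), 'ft_force': array([0.67086723, 0.71101138, 0.28457243]), 'torque': array([-0.03361126, -0.01458015, -0.03712536]), 'grip_force': 0.0, 'grip_width': 0.9992123884233977}
```

View pics/scene0.png

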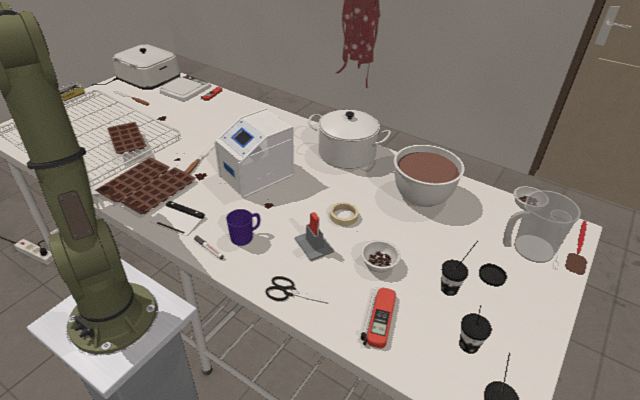

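View pics/top0.png

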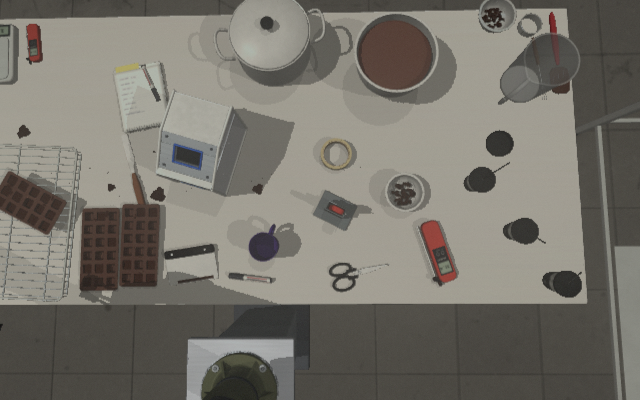

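```bash
cat > h.py <<'E'
import numpy as np, cv2
from bench import *
C={n:get_calibration(n) for n in("scene","top")}
def K(n): return 200/np.tan(np.radians(C[n]["fovy"]/2))
def proj(n,X):
    c=C[n]; p=np.atleast_2d(X)@c["R"].T+c["t"]; return p[:,:2]/p[:,2:]*K(n)+[c["cx"],c["cy"]]
def ray(n,uv):
    c=C[n]; d=c["R"].T@np.array([(uv[0]-c["cx"])/K(n),(uv[1]-c["cy"])/K(n),1]); return -c["R"].T@c["t"],d/np.linalg.norm(d)
def plane(n,uv,z):
    o,d=ray(n,uv); return o+d*(z-o[2])/d[2]
def tri(a,b):
    o,d=ray("scene",a);p,e=ray("top",b)
    s,t=np.linalg.lstsq(np.c_[d,-e],p-o,rcond=None)[0]
    A,B=o+s*d,p+t*e; return (A+B)/2,np.linalg.norm(A-B)
E
python3 - <<'E'
from h import *
s=cv2.imread("pics/scene0.png");t=cv2.imread("pics/top0.png")
f=lambda im,x,y,w,h:cv2.resize(im[y:y+h,x:x+w],(400,300),interpolation=cv2.INTER_CUBIC)
cv2.imwrite("pics/m1.png",np.vstack([np.hstack([f(s,270,195,80,60),f(t,300,180,80,60)]),np.hstack([f(s,200,105,120,90),f(t,140,85,120,90)])]))
print(proj("top",[0,0,0]),proj("scene",[0,0,0]))
E
```

```text
[[239.20159531 390.81455981]] [[112.44744049 316.86859886]]
```

View pics/m1.png

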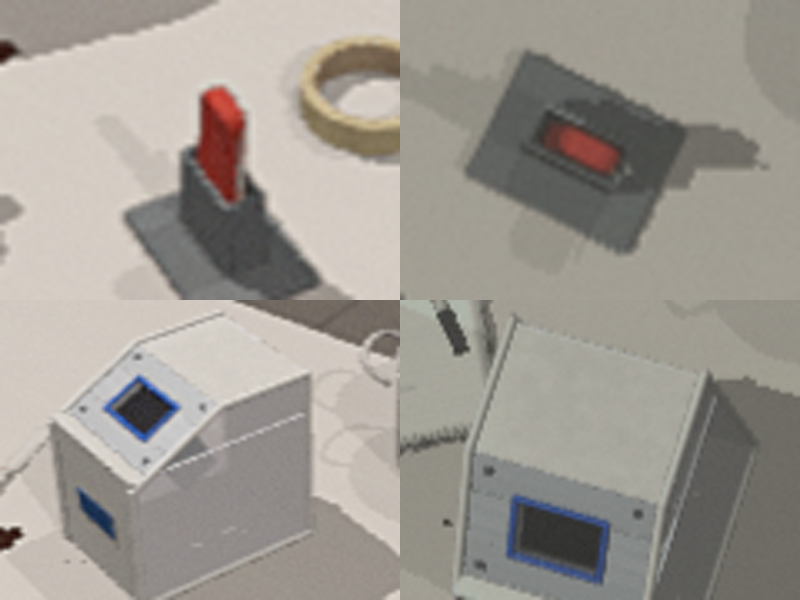

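The crops confirm it. Red candidates in the scene view:
- Upright piece in the grey stand at scene (314,222), top (337,209): this is the thermometer, and it is the smaller size.
- Large one lying flat at (382,317): the bigger size, so not this one.
- Small red thing at (212,94): not in the stand.
- Spatula at (582,240): not a thermometer.

The blue mouth rim is at about scene (243,137) and top (187,156).

```bash
python3 - <<'E'
from h import *
np.set_printoptions(precision=4,suppress=True)
def comps(n,lo,hi,roi):
    im=cv2.imread(f"pics/{n}0.png"); h=cv2.cvtColor(im,cv2.COLOR_BGR2HSV)
    m=cv2.inRange(h,lo,hi); z=np.zeros_like(m); x,y,w,hh=roi; z[y:y+hh,x:x+w]=m[y:y+hh,x:x+w]
    return z
def quad(m):
    p=np.argwhere(m>0)[:,::-1].astype(np.float32); r=cv2.minAreaRect(p); return r,cv2.boxPoints(r),cv2.convexHull(p)
# mouth rim
B={}
for n,roi in(("scene",(222,120,45,35)),("top",(165,140,45,32))):
    m=comps(n,(108,120,60),(125,255,255),roi); hull=quad(m)[2]
    q=cv2.approxPolyN(hull,4,ensure_convex=True).reshape(-1,2) if hasattr(cv2,'approxPolyN') else None
    B[n]=q; print(n,"rim",q.tolist())
a=B["scene"]; a=a[np.argsort(np.arctan2(*(a-a.mean(0)).T[::-1]))]
b=B["top"]; b=b[np.argsort(np.arctan2(*(b-b.mean(0)).T[::-1]))]
best=min(range(4),key=lambda k:sum(tri(a[i],b[(i+k)%4])[1] for i in range(4)))
P=[]
for i in range(4):
    X,e=tri(a[i],b[(i+best)%4]);P.append(X);print("corner",X,e)
P=np.array(P);c=P.mean(0);print("centre",c,"sides",[np.linalg.norm(P[i]-P[i-1]) for i in range(4)])
nrm=np.linalg.svd(P-c)[2][2];nrm*=np.sign(nrm[2]);print("normal",nrm,"tilt",np.degrees(np.arccos(nrm[2])),"yaw box",np.degrees(np.arctan2(-nrm[1],-nrm[0])))
# stand base from top on z=.01
im=cv2.imread("pics/top0.png")[180:240,305:365]; 
h=cv2.cvtColor(im,cv2.COLOR_BGR2HSV)
for uv in((325,190),(357,205),(346,230.4),(313,214.4)): print("base",plane("top",uv,.01))
R={}
for n,roi in(("scene",(300,205,30,40)),("top",(320,195,35,30))):
    m=comps(n,(0,130,90),(10,255,255),roi)|comps(n,(172,130,90),(180,255,255),roi); r,_,hl=quad(m);print(n,"red",r,cv2.boundingRect(hl)); R[n]=m
M=cv2.moments(R["top"],True);uv=(M["m10"]/M["m00"],M["m01"]/M["m00"]);print(uv,plane("top",uv,.136))
# top view end face corners at z=.136
r,bx,_=quad(R["top"]);print([plane("top",p,.136)[:2] for p in bx])
E
```

```text
scene rim [[242.36363220214844, 146.63636779785156], [230.64788818359375, 136.87322998046875], [241.6034393310547, 127.48275756835938], [252.6666717529297, 136.3333282470703]]
top rim [[199.48936462402344, 169.08511352539062], [171.67721557617188, 160.90505981445312], [173.63229370117188, 143.30941772460938], [201.68844604492188, 151.49246215820312]]
corner [0.7005 0.139  0.1957] 0.0022261781214809803
corner [0.6757 0.0647 0.1992] 0.002002150697707085
corner [0.6334 0.0768 0.1753] 0.0012770137455595022
corner [0.6571 0.1521 0.1742] 0.00016888404206817523
centre [0.6667 0.1082 0.1861] sides [np.float64(0.0502506589391567), np.float64(0.07839520618350226), np.float64(0.05004796120537573), np.float64(0.07895571846252784)]
normal [-0.4231  0.1643  0.891 ] tilt 26.99478378820689 yaw box -21.216753202675083
base [ 0.5927 -0.259   0.01  ]
base [ 0.546  -0.3557  0.01  ]
base [ 0.4694 -0.3212  0.01  ]
base [ 0.5185 -0.2218  0.01  ]
scene red ((313.3799743652344, 223.33998107910156), (8.202438354492188, 20.647518157958984), 8.130102157592773) (309, 213, 10, 22)
top red ((336.800048828125, 209.40003967285156), (11.627553939819336, 4.4721360206604), 26.56505012512207) (332, 206, 11, 8)
(336.90909090909093, 209.43636363636364) [ 0.5252 -0.2901  0.136 ]
[array([ 0.5271, -0.2729]), array([ 0.538 , -0.2785]), array([ 0.5236, -0.3066]), array([ 0.5127, -0.301 ])]
```

```bash
python3 -m crank '[[1,0.6,-0.9,0.4,0],[1,0.6,-0.9,0.4,0],[1,0.6,-0.9,0.4,0],[1,0.6,-0.9,0.4,0],[1,0.6,-0.9,0.4,0]]' 10
python3 -m crank '[[1,0.5,-1,0,0],[1,0.5,-1,0,0],[1,0.5,-1,0,0],[1,0.5,-1,0,0],[1,0.5,-1,0,0]]'
python3 -m crank '[[1,0.27,-1,0,0],[1,0.27,-1,0,0],[1,0.27,-1,0,0],[1,0.27,-1,0,0],[1,0.27,-1,0,0]]'
python3 -m crank '[[1,0,-1,0,0],[1,0,-1,0,0],[1,0,-1,0,0],[1,0,-1,0,0],[1,0,-1,0,0]]'
python3 -m crank '[[1,0,-0.54,-0.4,-0.008],[1,0,-0.54,-0.4,-0.008],[1,0,-0.54,-0.4,-0.008],[1,0,-0.54,-0.4,-0.008],[1,0,-0.54,-0.4,-0.008]]'
```

```text
time: 0.72
position: [0.3748, 0.4163, 0.3042]
tool_rot: [0.63, 3.075, 0.003]
ft_force: [0.0, 1.0, -0.0]
grip_width: 0.999
grip_force: 0.0
time: 1.35
position: [0.4721, 0.2171, 0.302]
tool_rot: [-0.627, -3.078, 0.001]
ft_force: [-0.8, -0.0, 0.1]
grip_width: 1.0
grip_force: 0.0
time: 1.98
position: [0.5252, 0.0201, 0.302]
tool_rot: [-0.62, -3.079, -0.0]
ft_force: [-0.3, 1.4, 0.1]
grip_width: 1.001
grip_force: 0.0
time: 2.6
position: [0.5259, -0.1781, 0.3021]
tool_rot: [-0.616, -3.08, -0.002]
ft_force: [0.2, 0.1, -0.2]
grip_width: 0.999
grip_force: 0.0
time: 3.22
position: [0.5272, -0.2854, 0.2235]
tool_rot: [0.689, 3.063, 0.003]
ft_force: [0.8, 0.8, -0.0]
grip_width: 0.995
grip_force: 0.0
```

```bash
python3 -m crank '[[1,0,-0.01,-0.3,0],[1,0,-0.01,-0.645,0],[1,0,-0.01,-0.645,0],[1,0,-0.01,-0.645,0]]' 
python3 -m crank '[[0,0,0,0,0],[0,0,0,0,0],[0,0,0,0,0],[0,0,0,0,0],[0,0,0,0,0]]' 10
python3 - <<'E'
from h import *
s=get_image("scene")[:,:,::-1];t=get_image("top")[:,:,::-1]
f=lambda im,x,y,w,h:cv2.resize(im[y:y+h,x:x+w],(400,400),interpolation=cv2.INTER_CUBIC)
cv2.imwrite("pics/m2.png",np.hstack([f(s,265,165,100,100),f(t,290,160,100,100)]))
E
```

```text
time: 3.72
position: [0.5268, -0.29, 0.0956]
tool_rot: [0.693, 3.062, 0.0]
ft_force: [-0.1, -0.5, 1.1]
grip_width: 0.999
grip_force: 0.0
time: 4.35
position: [0.5252, -0.2905, 0.0936]
tool_rot: [0.697, 3.063, 0.0]
ft_force: [-0.3, -0.2, 0.7]
grip_width: 0.519
grip_force: 5.8
```

View pics/m2.png

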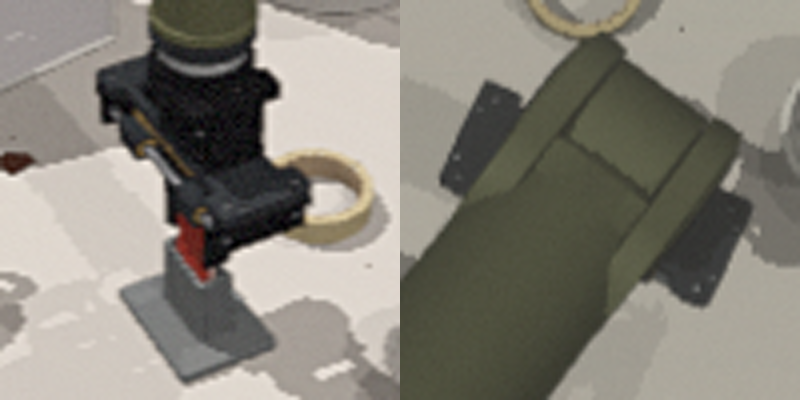

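The picture shows the fingers closed on the 45–48 mm width, one each side of the red body above the stand (scene crop around (195,240)). I'll lift it until only the tip is in the pocket, then tilt it about that tip to the chute's 28°.

```bash
python3 -m crank '[[0,0,0,0,0],[0,0,0,0.13,0],[0,0,0,0.26,0],[0,0,0,0.26,0]]' 15
python3 - <<'E'
from h import *
s=get_image("scene")[:,:,::-1]
f=lambda im,x,y,w,h:cv2.resize(im[y:y+h,x:x+w],(400,400),interpolation=cv2.INTER_CUBIC)
cv2.imwrite("pics/m3.png",f(s,265,165,100,100))
E
```

```text
time: 4.95
position: [0.5263, -0.2913, 0.1473]
tool_rot: [0.696, 3.06, -0.001]
ft_force: [-0.4, -0.3, -1.2]
grip_width: 0.505
grip_force: 14.5
```

View pics/m3.png

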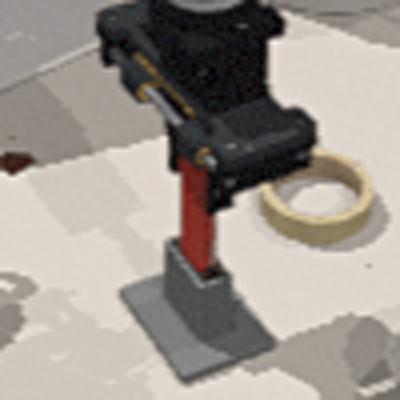

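```bash
python3 -m crank '[[0,-0.054,0.026,-0.004,0],[0,-0.108,0.052,-0.015,0],[0,-0.163,0.077,-0.032,0],[0,-0.217,0.103,-0.06,0],[0,-0.217,0.103,-0.06,0]]' 8
python3 - <<'E'
from h import *
s=get_image("scene")[:,:,::-1];cv2.imwrite("pics/s4.png",s)
f=lambda im,x,y,w,h:cv2.resize(im[y:y+h,x:x+w],(400,400),interpolation=cv2.INTER_CUBIC)
cv2.imwrite("pics/m4.png",f(s,265,165,100,100))
E
```

```text
time: 5.62
position: [0.4804, -0.2695, 0.133]
tool_rot: [-0.697, -3.062, -0.001]
ft_force: [0.6, 1.2, -0.8]
grip_width: 0.498
grip_force: 8.0
```

View pics/m4.png

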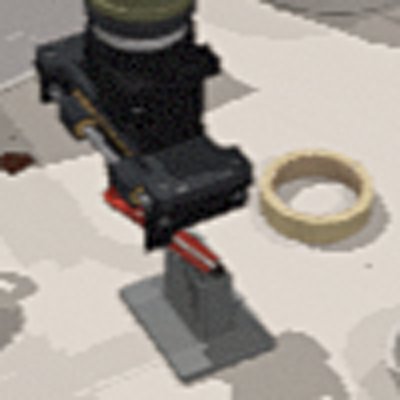

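```bash
cat >> h.py <<'E'
def inplane(n,uv,G,d):  # intersect pixel ray with vertical plane through G along horizontal d -> (along d, height) rel G
    o,r=ray(n,uv); m=np.array([-d[1],d[0],0]); X=o+r*(m@(G-o))/(m@r); return (X-G)@np.append(d,0),X[2]-G[2]
E
python3 - <<'E'
from h import *
G=np.array([.4805,-.2693,.154]);sx=np.array([.903,-.43])
for a in(0,28,45,60):
    a=np.radians(a);u=np.r_[-np.sin(a)*sx,np.cos(a)];print(proj("scene",[G+.024*u,G-.1025*u]).round(1).tolist())
for uv in((292.5,214),(319.5,232)): print(inplane("scene",uv,G,sx))
E
```

```text
[[299.3, 209.2], [299.3, 240.8]]
[[295.8, 211.2], [313.1, 232.5]]
[[294.0, 212.9], [320.1, 225.6]]
[[292.9, 214.7], [324.9, 218.7]]
(np.float64(-0.02196971915121327), np.float64(0.015109954869419712))
(np.float64(0.07117741472989503), np.float64(-0.09896721989575671))
```

```bash
python3 -m crank '[[0,0,0,0,0],[0,0,0,0,0],[0,0,0,0.3,0],[0,0,0,0.6,0],[0,0,0,0.9,0]]' 45
python3 -m crank '[[0,0,0.1,0,0],[0,0,0.4,0,0],[0,0,0.4,0,0]]'
python3 - <<'E'
from h import *
s=get_image("scene")[:,:,::-1];cv2.imwrite("pics/s5.png",s)
G=np.array(get_state()["position"])+[0,0,.019];u,v=proj("scene",G)[0].astype(int);print(G,u,v)
cv2.imwrite("pics/m5.png",cv2.resize(s[v-50:v+50,u-50:u+50],(600,600),interpolation=cv2.INTER_CUBIC))
E
```

```text
time: 6.3
position: [0.4817, -0.2701, 0.3156]
tool_rot: [0.697, 3.063, -0.0]
ft_force: [-0.4, -0.4, -0.3]
grip_width: 0.483
grip_force: 44.9
time: 6.68
position: [0.4831, -0.1845, 0.3136]
tool_rot: [-0.683, -3.066, -0.004]
ft_force: [-0.2, 0.1, -0.9]
grip_width: 0.482
grip_force: 44.9
[ 0.48250253 -0.18758224  0.33265085] 275 154
```

View pics/m5.png

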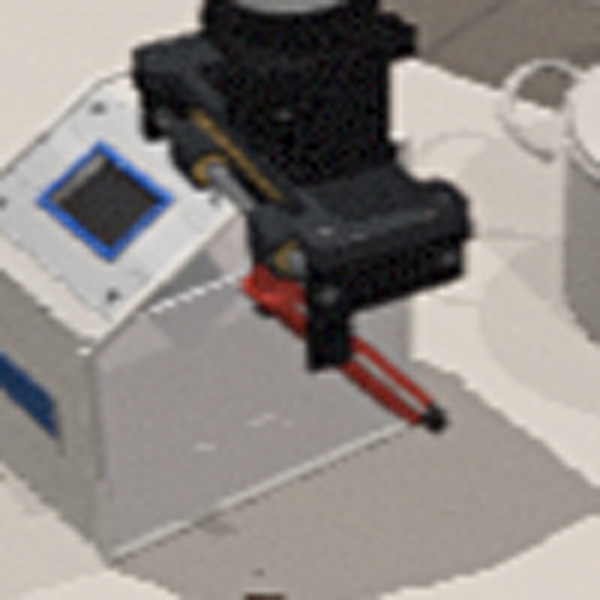

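```bash
cat >> h.py <<'E'
def tilt(p,q,by,n="scene"):
    o,a=ray(n,p);o,b=ray(n,q); m=np.cross(a,b); d=np.cross(m,np.append(by,0)+0*m) # plane(m) ∩ plane normal to by
    d=d/np.linalg.norm(d)*np.sign(d[2]); return np.degrees(np.arctan2(np.hypot(d[0],d[1]),d[2])),d
E
python3 - <<'E'
from h import *
f=lambda x,y:(225+x/6,104+y/6)
for p,q in(((262,285),(432,418)),((345,372),(413,423)),((358,345),(432,405))): print(tilt(f(*p),f(*q),[.43,.903]))
G=np.array([.4819,-.188,.333]);sx=np.array([.903,-.43])
print(inplane("scene",f(432,418),G,sx),inplane("scene",f(262,285),G,sx))
E
```

```text
(np.float64(39.44442985589372), array([-0.57361395,  0.2731495 ,  0.77224114]))
(np.float64(40.0463385153314), array([-0.58090673,  0.27662225,  0.76552433]))
(np.float64(38.88552758023614), array([-0.56678555,  0.26989788,  0.77840174]))
(np.float64(0.06697916808090555), np.float64(-0.08886597598181428)) (np.float64(-0.01912628878371621), np.float64(0.01577878155968221))
```

The bar is held at about 39.5°, with its top toward the robot. The tip is at crop (432,418) and the mouth is visible at the upper left. The chute tolerates the 11° excess and the flap will straighten it. I'm moving to the mouth.

```bash
python3 -m crank '[[0,0.17,0.8,0.08,0.022],[0,0.17,0.8,0.08,0.022],[0,0.17,0.8,0.08,0.022],[0,0.17,0.8,0.08,0.022],[0,0.17,0.8,0.08,0.022]]'
python3 -m crank '[[0,0.17,0.8,0,0],[0,0.17,0.8,0,0],[0,0.17,0.8,0,0],[0,0.17,0.8,0,0],[0,0.17,0.8,0,0]]'
python3 - <<'E'
from h import *
s=get_image("scene")[:,:,::-1];cv2.imwrite("pics/s6.png",s)
P=np.mean([get_state()["position"] for _ in range(5)],0);r=get_state()["tool_rot"];print(P,2*np.degrees(np.arctan2(r[1],r[0]))-90)
u,v=proj("scene",P)[0].astype(int);print(u,v)
cv2.imwrite("pics/m6.png",cv2.resize(s[v-50:v+50,u-50:u+50],(600,600),interpolation=cv2.INTER_CUBIC))
E
```

```text
time: 7.35
position: [0.5159, -0.032, 0.3294]
tool_rot: [-0.487, -3.104, 0.002]
ft_force: [0.4, -0.2, -0.3]
grip_width: 0.485
grip_force: 44.9
time: 7.98
position: [0.5503, 0.1271, 0.3296]
tool_rot: [0.489, 3.103, -0.002]
ft_force: [-0.4, -0.6, -0.6]
grip_width: 0.484
grip_force: 44.9
[0.55030328 0.12687458 0.32978134] 72.04646093686208
208 111
```

View pics/m6.png

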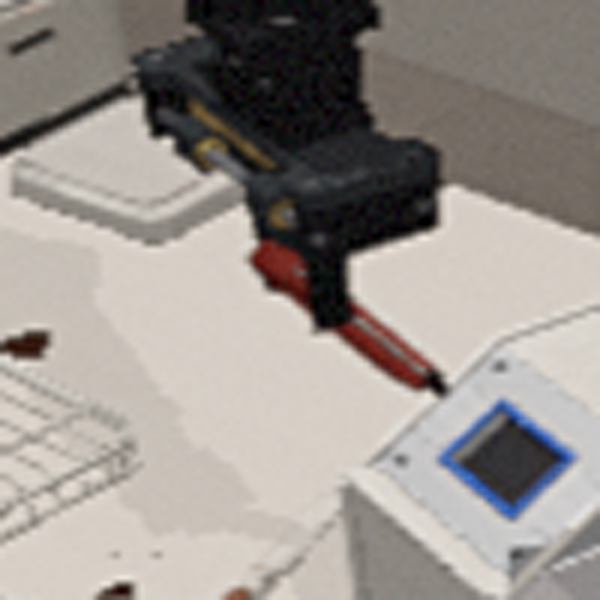

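```bash
python3 -m crank '[[0,0.1,0.026,-0.1,0],[0,0.206,0.026,-0.25,0],[0,0.206,0.026,-0.38,0],[0,0.206,0.026,-0.38,0]]'
python3 - <<'E'
from h import *
s=get_image("scene")[:,:,::-1];cv2.imwrite("pics/s7.png",s);t=get_image("top")[:,:,::-1]
f=lambda im,x,y,w,h:cv2.resize(im[y:y+h,x:x+w],(400,400),interpolation=cv2.INTER_CUBIC)
cv2.imwrite("pics/m7.png",np.hstack([f(s,200,90,80,80),f(t,140,110,100,100)]))
print(get_state()["position"])
E
```

```text
time: 8.52
position: [0.59, 0.1327, 0.2517]
tool_rot: [-0.488, -3.1, 0.004]
ft_force: [0.7, -0.9, 0.4]
grip_width: 0.482
grip_force: 44.9
[0.59143053 0.13390775 0.25481432]
```

View pics/m7.png

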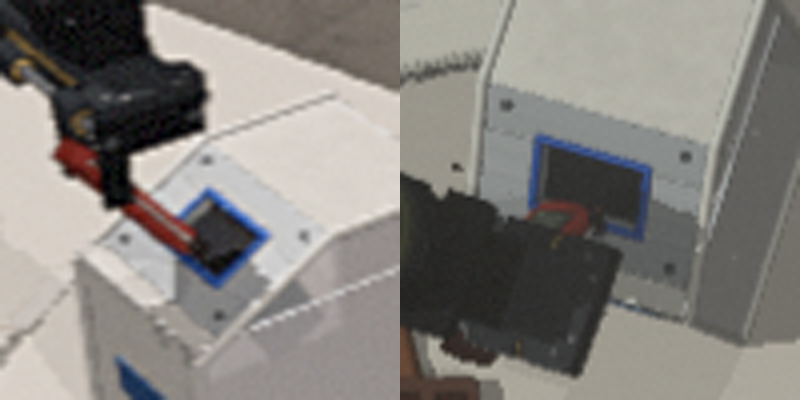

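```bash
python3 - <<'E'
from h import *
M=np.array([.668,.108,.185]);a=np.radians(28);bx=np.array([.954,-.301,0]);E=np.array([np.cos(a)*bx+[0,0,np.sin(a)],[.301,.954,0],-np.sin(a)*bx+[0,0,np.cos(a)]])
print("rod tip",E@(tri((240,139.5),(190,164.5))[0]-M),tri((240,139.5),(190,164.5))[1])
for z in(.195,.205):print("left edge",E@(plane("top",(172.5,160.5),z)-M),"rod",E@(plane("top",(190,164.5),z)-M))
G=np.array([.5905,.1325,.272]);print("G",E@(G-M))
E
```

```text
rod tip [-0.0142883  -0.01839029  0.01457366] 0.0009304986427331573
left edge [-0.0160275   0.02825269  0.01984767] rod [-0.01305512 -0.01955969  0.01826723]
left edge [-0.01191964  0.02400349  0.02898919] rod [-0.00897636 -0.02334096  0.02742421]
G [-3.09480013e-02  4.55000000e-05  1.14988939e-01]
```

```bash
python3 -m crank '[[0,0.0225,-0.018,0.015,0],[0,0.083,-0.037,-0.062,0],[0,0.144,-0.056,-0.139,0],[0,0.189,-0.071,-0.197,0],[0,0.189,-0.071,-0.197,0]]' 40
```

```text
time: 9.25
position: [0.6289, 0.1208, 0.2114]
tool_rot: [-0.484, -3.102, 0.002]
ft_force: [0.6, 0.8, -2.9]
grip_width: 0.488
grip_force: 39.9
```

```bash
python3 -m crank '[[0,0,0,0,0],[0,0.024,-0.0075,-0.047,0],[0,0.048,-0.015,-0.094,0],[0,0.072,-0.0225,-0.141,0],[0,0.072,-0.0225,-0.141,0]]' 12
python3 - <<'E'
from h import *
s=get_image("scene")[:,:,::-1];cv2.imwrite("pics/s8.png",s);t=get_image("top")[:,:,::-1]
f=lambda im,x,y,w,h:cv2.resize(im[y:y+h,x:x+w],(400,400),interpolation=cv2.INTER_CUBIC)
cv2.imwrite("pics/m8.png",np.hstack([f(s,200,90,80,80),f(t,140,110,100,100)]))
E
```

```text
time: 9.88
position: [0.6453, 0.1158, 0.1868]
tool_rot: [0.484, 3.099, 0.001]
ft_force: [4.6, -0.3, -0.2]
grip_width: 0.493
grip_force: 12.0
```

View pics/m8.png

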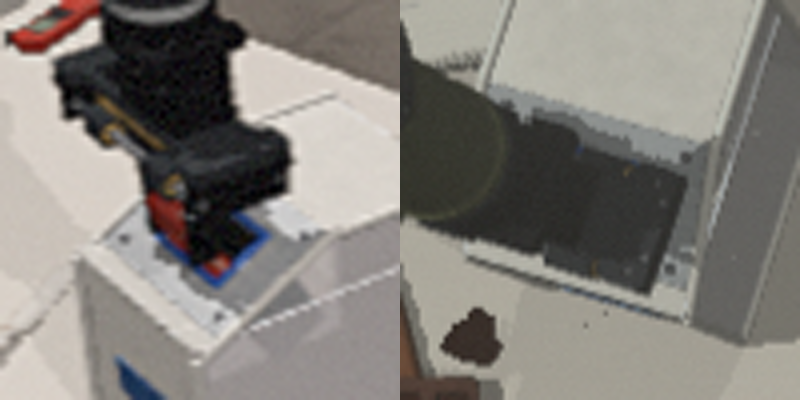

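The picture shows the thermometer in the mouth and steepened to the channel, with its red rear part at scene crop (165,215). Step 2 should be met, so I'll release it and back off vertically.

```bash
python3 -m crank '[[0,0.009,-0.003,-0.018,0],[0,0.009,-0.003,-0.018,0],[0.75,0.009,-0.003,-0.018,0],[0.75,0.009,-0.003,-0.018,0],[0.75,0.009,-0.003,-0.018,0]]'
python3 -m crank '[[0.75,0,0,0.25,0],[0.75,0,0,0.5,0],[0.75,0,0,0.5,0]]'
cat > red.py <<'E'
from h import *
M=np.array([.668,.108,.185]);a=np.radians(28);bx=np.array([.954,-.301,0]);E=np.array([np.cos(a)*bx+[0,0,np.sin(a)],[.301,.954,0],-np.sin(a)*bx+[0,0,np.cos(a)]])
def red(n,roi):
    im=get_image(n)[:,:,::-1]; cv2.imwrite(f"pics/{n}_{get_state()['time']:.2f}.png",im); h=cv2.cvtColor(im,cv2.COLOR_BGR2HSV); x,y,w,hh=roi
    m=((cv2.inRange(h,(0,130,60),(10,255,255))|cv2.inRange(h,(170,130,60),(180,255,255))))[y:y+hh,x:x+w]
    p=np.argwhere(m>0)[:,::-1]+[x,y]; return p
if __name__=="__main__":
    p=red("scene",(215,100,50,60)); print(len(p),np.round(cv2.boxPoints(cv2.minAreaRect(p.astype(np.float32)))).tolist() if len(p)>3 else "")
    q=red("top",(160,120,50,55)); print(len(q),np.round(cv2.boxPoints(cv2.minAreaRect(q.astype(np.float32)))).tolist() if len(q)>3 else "")
    for z in(.02,.035,.05): # predicted rear end for given protrusion
        c=M-.0125*E[0]+z*E[2]; print(z,proj("scene",[c+.006*E[1]+s*.018*E[1] for s in(-1,1)]).round(1).tolist(),proj("top",[c+.006*E[1]+s*.018*E[1] for s in(-1,1)]).round(1).tolist())
E
python3 red.py
```

```text
time: 10.6
position: [0.6443, 0.116, 0.1817]
tool_rot: [-0.482, -3.103, 0.001]
ft_force: [-0.4, -0.1, 0.7]
grip_width: 0.717
grip_force: 0.3
time: 10.98
position: [0.6471, 0.1161, 0.2874]
tool_rot: [0.482, 3.097, 0.005]
ft_force: [-0.2, -1.0, -0.6]
grip_width: 0.748
grip_force: 0.0
72 [[229.0, 132.0], [232.0, 128.0], [246.0, 142.0], [242.0, 145.0]]
0 
0.02 [[238.5, 137.3], [233.0, 132.8]] [[187.0, 163.7], [174.1, 159.7]]
0.035 [[236.4, 134.7], [230.9, 130.1]] [[184.4, 165.4], [171.3, 161.4]]
0.05 [[234.2, 131.9], [228.7, 127.4]] [[181.7, 167.1], [168.5, 163.0]]
```

```bash
python3 -m crank '[[0,-0.055,0.035,0,0],[0,-0.055,0.035,0,0],[0,-0.055,0.035,0,0],[0,-0.055,0.035,0,0],[0,-0.055,0.035,0,0]]' 40
python3 -m crank '[[0,0,0,0,0],[0,0,0,0,0],[0,0,0,-0.1,0],[0,0,0,-0.17,0],[0,0,0,-0.17,0]]'
python3 - <<'E'
from red import *
P=[get_state()["position"]]
for _ in range(6): get_image("scene"); P.append(get_state()["position"])
P=np.mean(P,0);print(P,"chute mm",1000*E@(P-M)); 
T=lambda z:M-.010*E[0]+.003*E[1]+z*E[2]
for z in(.05,.02,0,-.02,-.036):print(z,((T(z)-P)/.2).round(3))
E
python3 red.py
```

```text
time: 11.7
position: [0.6341, 0.1228, 0.2823]
tool_rot: [0.484, 3.104, -0.0]
ft_force: [-0.4, -0.0, 0.3]
grip_width: 0.264
grip_force: 0.0
time: 12.32
position: [0.6332, 0.1229, 0.2469]
tool_rot: [-0.483, -3.102, 0.002]
ft_force: [-0.5, 0.7, 0.4]
grip_width: 0.006
grip_force: 0.0
[0.63411289 0.12301425 0.248601  ] chute mm [-2.67562797  4.12357024 73.45524949]
0.05 [ 0.02  -0.012 -0.121]
0.02 [ 0.087 -0.033 -0.253]
0 [ 0.132 -0.047 -0.341]
-0.02 [ 0.177 -0.062 -0.43 ]
-0.036 [ 0.212 -0.073 -0.5  ]
75 [[229.0, 132.0], [232.0, 128.0], [246.0, 142.0], [243.0, 146.0]]
0 
0.02 [[238.5, 137.3], [233.0, 132.8]] [[187.0, 163.7], [174.1, 159.7]]
0.035 [[236.4, 134.7], [230.9, 130.1]] [[184.4, 165.4], [171.3, 161.4]]
0.05 [[234.2, 131.9], [228.7, 127.4]] [[181.7, 167.1], [168.5, 163.0]]
```

```bash
python3 -m crank '[[0,0.02,-0.012,-0.12,0],[0,0.053,-0.022,-0.187,0],[0,0.087,-0.033,-0.253,0],[0,0.132,-0.047,-0.341,0],[0,0.132,-0.047,-0.341,0]]'; python3 red.py | head -1
```

```text
time: 13.35
position: [0.6613, 0.113, 0.18]
tool_rot: [0.484, 3.103, -0.001]
ft_force: [0.8, 0.7, 0.0]
grip_width: 0.002
grip_force: 0.0
25 [[237.0, 139.0], [240.0, 136.0], [246.0, 142.0], [243.0, 145.0]]
```

```bash
python3 -m crank '[[0,0.022,-0.007,-0.045,0],[0,0.045,-0.015,-0.089,0],[0,0.062,-0.02,-0.124,0],[0,0.08,-0.026,-0.159,0],[0,0.08,-0.026,-0.159,0]]'; python3 red.py | head -1
```

```text
time: 14.08
position: [0.6741, 0.1097, 0.147]
tool_rot: [-0.48, -3.098, -0.0]
ft_force: [-6.2, 1.7, 4.6]
grip_width: 0.007
grip_force: 6.6
0
```

```bash
python3 -m crank '[[0,0,0,-0.012,0],[0,0.002,-0.001,-0.026,0],[0,0.002,-0.001,-0.026,0],[0,0.002,-0.001,-0.026,0]]'; python3 -m crank '[[0,-0.06,0.02,0.12,0],[0,-0.15,0.05,0.3,0],[0,-0.15,0.05,0.5,0],[0,-0.5,0.05,0.7,0],[0,-0.7,0.05,0.8,0]]'
python3 -m crank '[[0,-0.5,0,0,0],[0,-0.5,0,0,0],[0,-0.5,0,0,0]]'
python3 - <<'E'
from red import *
s=get_image("scene")[:,:,::-1];o=cv2.imread("pics/scene0.png");t=get_image("top")[:,:,::-1];ot=cv2.imread("pics/top0.png")
for n,im,b in(("scene",s,o),("top",t,ot)):
    # flap region mean colours now vs start, inside mouth
    q=proj(n,[M+x*E[0]+y*E[1] for x,y in((-.018,-.03),(-.018,.03),(.018,.03),(.018,-.03))]).astype(np.int32)
    m=np.zeros(im.shape[:2],np.uint8);cv2.fillConvexPoly(m,q,255)
    d=cv2.absdiff(im,b).max(2); print(n,cv2.mean(im,m)[:3],cv2.mean(b,m)[:3],(d[m>0]>25).sum(),(m>0).sum())
print(len(red("scene",(215,100,50,60))))
E
```

```text
time: 14.68
position: [0.6744, 0.1099, 0.1458]
tool_rot: [-0.48, -3.1, -0.003]
ft_force: [-14.8, 1.8, 19.9]
grip_width: 0.009
grip_force: 14.0
time: 15.3
position: [0.5363, 0.1181, 0.3025]
tool_rot: [-0.484, -3.104, 0.002]
ft_force: [-0.3, 1.8, 0.6]
grip_width: 0.01
grip_force: 0.0
time: 15.68
position: [0.4355, 0.1186, 0.3029]
tool_rot: [0.48, 3.104, 0.002]
ft_force: [1.1, -0.2, -0.5]
grip_width: 0.004
grip_force: 0.0
scene (64.33103448275862, 59.51724137931034, 60.36551724137931) (61.731034482758616, 57.15172413793103, 58.03448275862069) 0 145
top (55.14331210191083, 55.45222929936306, 54.91082802547771) (53.81528662420382, 54.26751592356688, 53.681528662420384) 0 314
0
```

The mouth looks the same as at the start: the flap is shut and no red is showing. One check that nothing else changed, then I'll hand in.

```bash
python3 - <<'E'
from red import *
for n in("scene","top"):
    now=red(n,(0,0,640,400)); b=cv2.imread(f"pics/{n}0.png")
    im=get_image(n)[:,:,::-1]; m=np.zeros((400,640),np.uint8); m[now[:,1],now[:,0]]=255
    k,_,st,c=cv2.connectedComponentsWithStats(m); print(n,[(c[i].round().tolist(),int(st[i,4])) for i in range(1,k) if st[i,4]>8])
    for nm,P in(("mug/tape/bowl",None),):
        R={"scene":{"mug":(240,228),"tape":(344,215),"bowl":(381,257)},"top":{"mug":(264,245),"tape":(336,153),"bowl":(405,192)}}[n]
        for k2,(x,y) in R.items(): print(n,k2,int((cv2.absdiff(im,b).max(2)[y-18:y+18,x-20:x+20]>40).sum()))
E
python3 -c "
from bench import *
close_job()"
```

```text
scene [([345.0, 9.0], 9), ([369.0, 22.0], 25), ([366.0, 35.0], 40), ([354.0, 38.0], 9), ([359.0, 44.0], 15), ([354.0, 57.0], 15), ([213.0, 93.0], 84), ([112.0, 129.0], 13), ([133.0, 130.0], 10), ([124.0, 132.0], 9), ([135.0, 135.0], 9), ([137.0, 140.0], 12), ([118.0, 144.0], 9), ([139.0, 144.0], 12), ([156.0, 166.0], 18), ([180.0, 175.0], 16), ([200.0, 176.0], 12), ([145.0, 179.0], 13), ([187.0, 179.0], 16), ([120.0, 186.0], 20), ([104.0, 188.0], 22), ([139.0, 194.0], 12), ([153.0, 202.0], 16), ([136.0, 203.0], 21), ([143.0, 208.0], 19), ([581.0, 236.0], 139), ([381.0, 316.0], 753)]
scene mug 49
scene tape 0
scene bowl 0
top [([552.0, 23.0], 97), ([33.0, 38.0], 234), ([436.0, 246.0], 650)]
top mug 59
top tape 0
top bowl 0
the job is handed in; nothing more can be done
```

I posted the thermometer through the flap and handed the job in at about 16 s of the 64 s limit. In the last images no red shows at the mouth, and the shut flap looks the same as at the start. The tape roll and bowl look unchanged; a few pixels changed around the mug, which I didn't look into. The judge's result was not shown.

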